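# Gauge the frame sleeves and put the good ones in the catch-locked drawer

## Task

First pull open the drawer of the low black parts chest; the red knob on its lid may or may not be holding it shut, and only trying the drawer tells (if it is held, turn the knob and try again). Then try every machined sleeve on the brass gauge pin without forcing it, in the order of their painted bands - blue, yellow, green, black, missing ones left out - and put each one that slides fully home into the drawer, and each one that stops part way into the red scrap tray. Finally push the drawer fully shut, and leave the amber jar and the wooden tube block where they stand.

Things in the scene. Friction and masses are not known exactly. Their poses are not given: they have to be found in the camera images.
- chest: Low black parts chest, fixed, 200 mm deep (x), 230 mm wide (y), 90 mm tall; its one drawer faces the robot (-x). Origin: centre of the underside; x points to the chest's back. Round red knob on the lid, near the front right corner as the robot sees it.
- drawer (a joint): How far the drawer is out, in m: 0 shut, 0.130 fully open. It slides to -x of the chest with about 1.5 N of friction and stays where it is left. While the knob holds it, it comes out only 2 to 6 mm and then stands firm.
- drawer_handle (a point): Middle of the drawer's level steel bar handle, about 10 mm thick, 110 mm long (along y of the chest), 35 mm in front of the drawer front and 30 mm below the top of the chest; clear from above. Moves with the drawer.
- drawer_floor (a point): Centre of the drawer's clear floor, 155 mm (x) by 165 mm (y), 15 mm above the bench; axes as the chest's; moves with the drawer. Side walls rise 31 mm above it, the drawer front 61 mm. Fully open, the floor from x = -78 to +47 mm lies clear of the lid. A 25 mm shelf with a small upright pin runs along the -y side.
- knob_grip (a point): On the axis of the red knob: round, ribbed, unmarked, 44 mm in diameter, from 3 to 37 mm above the chest's lid; this point is 26 mm above the lid. Turns endlessly both ways about the vertical, stiffly (0.12 N m), and stays put. It holds the drawer for about a quarter turn, frees it for about the next quarter, and so on; it may start holding or free.
- gauge: Fixed gauge: dark round base 68 mm in diameter, 12 mm thick, with an upright brass pin 25 mm in diameter that rises 26 mm above the base (edge chamfered 1 mm). Origin: on the pin's axis, at the underside. A sleeve that fits goes down until it rests on the base; one that does not stops about 16 mm higher.
- gauge_seat (a point): On the pin's axis, at the top of the gauge's base, 12 mm above the bench; z up.
- tray: Red open scrap tray, fixed, 130 (x) by 150 (y) by 35 mm tall outside, walls and floor 5 mm. Origin: centre of the underside.
- tray_in (a point): Centre of the scrap tray's inner floor, 120 by 140 mm, 5 mm above the bench; axes as the tray's.
- sleeve_a: Machined metal sleeve with a blue painted band and rim; 3 or 4 of the four are there: a ring 44 mm outside, 30 mm tall, upright, 0.14 to 0.21 kg. Mouth bore 32 mm at both ends; inside, from 10 to 20 mm of its height, a land bored either to 28 mm (fits the 25 mm pin) or under 22 mm (does not): only the pin tells. Origin: centre of its underside, z up.
- sleeve_b: Machined metal sleeve with a yellow painted band and rim; 3 or 4 of the four are there: a ring 44 mm outside, 30 mm tall, upright, 0.14 to 0.21 kg. Mouth bore 32 mm at both ends; inside, from 10 to 20 mm of its height, a land bored either to 28 mm (fits the 25 mm pin) or under 22 mm (does not): only the pin tells. Origin: centre of its underside, z up.
- sleeve_c: Machined metal sleeve with a green painted band and rim; 3 or 4 of the four are there: a ring 44 mm outside, 30 mm tall, upright, 0.14 to 0.21 kg. Mouth bore 32 mm at both ends; inside, from 10 to 20 mm of its height, a land bored either to 28 mm (fits the 25 mm pin) or under 22 mm (does not): only the pin tells. Origin: centre of its underside, z up.
- sleeve_d: Machined metal sleeve with a black painted band and rim; 3 or 4 of the four are there: a ring 44 mm outside, 30 mm tall, upright, 0.14 to 0.21 kg. Mouth bore 32 mm at both ends; inside, from 10 to 20 mm of its height, a land bored either to 28 mm (fits the 25 mm pin) or under 22 mm (does not): only the pin tells. Origin: centre of its underside, z up.
- flux_jar: Amber glass jar, white lid, 42 mm in diameter, 50 mm tall, among the sleeves; not part of the job. Origin: centre of its underside.
- tube_block: Light wooden tube-clamping block, 44 x 40 x 34 mm tall, dark groove on top, among the sleeves; not part of the job. Origin: centre of its underside.
Mind the look-alikes: they are no part of the job. What is shaped like the sleeve_b but pink or purple is not meant.

How it is judged:
On the way, in this order (a step that is already met when the one before it is completed fails the run):
1. the drawer has been pulled open at least 90 mm (value of joint drawer above 0.09 m), for 0.2 s.
2. after that, the blue sleeve (if there is one) has been tried on the gauge pin: centred over it and lowered until it is home or stops (underside less than 20 mm above the base) (horizontal distance between sleeve_a and gauge_seat below 0.005 m and z of sleeve_a in the frame of gauge_seat below 0.02 m), for 0.1 s.
3. after that, the yellow sleeve (if there is one) has been tried on the gauge pin: centred over it and lowered until it is home or stops (underside less than 20 mm above the base) (horizontal distance between sleeve_b and gauge_seat below 0.005 m and z of sleeve_b in the frame of gauge_seat below 0.02 m), for 0.1 s.
4. after that, the green sleeve (if there is one) has been tried on the gauge pin: centred over it and lowered until it is home or stops (underside less than 20 mm above the base) (horizontal distance between sleeve_c and gauge_seat below 0.005 m and z of sleeve_c in the frame of gauge_seat below 0.02 m), for 0.1 s.
5. after that, the black sleeve (if there is one) has been tried on the gauge pin: centred over it and lowered until it is home or stops (underside less than 20 mm above the base) (horizontal distance between sleeve_d and gauge_seat below 0.005 m and z of sleeve_d in the frame of gauge_seat below 0.02 m), for 0.1 s.
At the end, for the whole second after the job is handed in: The drawer is shut (less than 8 mm out); every sleeve that slides fully down the gauge pin lies at rest on the drawer's floor; every sleeve that stops part way lies at rest on the scrap tray's floor (value of joint drawer below 0.008 m and x of sleeve_a in the frame of drawer_floor between -0.078 and 0.078 m and y of sleeve_a in the frame of drawer_floor between -0.083 and 0.083 m and z of each of sleeve_a, sleeve_d in the frame of drawer_floor below 0.03 m and linear speed of each of sleeve_a, sleeve_d, sleeve_b, sleeve_c below 0.05 m/s and x of sleeve_d in the frame of drawer_floor between -0.078 and 0.078 m and y of sleeve_d in the frame of drawer_floor between -0.083 and 0.083 m and x of sleeve_b in the frame of tray_in between -0.06 and 0.06 m and y of sleeve_b in the frame of tray_in between -0.07 and 0.07 m and z of each of sleeve_b, sleeve_c in the frame of tray_in below 0.03 m and x of sleeve_c in the frame of tray_in between -0.06 and 0.06 m and y of sleeve_c in the frame of tray_in between -0.07 and 0.07 m); the robot touches nothing.
It fails at once if the amber jar or the wooden tube block is moved more than 40 mm (distance of any of flux_jar, tube_block from where it was at the start of the episode above 0.04 m).
It fails at once if a sleeve is forced on the gauge (more than 120 N between them) (contact force between any of sleeve_a, sleeve_b, sleeve_c, sleeve_d and gauge above 120 N).
Of sleeve_a, sleeve_b, sleeve_c, sleeve_d only 3 to 4 are there at a start; the rules pass over those that are not, and their reading is None.
At some moment in a run one of sleeve_a, sleeve_b, sleeve_c, sleeve_d may be knocked a few centimetres aside while the robot is not near it.
It also fails if it takes over 210 s, if anything falls off the work surface, if the arm or the gripper's body presses on something with over 40 N, if the wrist force passes 120 N, or if a joint passes its speed limit or range.

## Robot

A 6-joint arm with a two-finger parallel gripper is mounted at the origin on the work surface. World frame = base frame: x ahead of the robot, y to its left, z up, the work surface at z = 0. Lengths are in m, angles in rad, forces in N, time in s.
With the tool pointing down it reaches from about 0.375 to 0.9 m from the base axis. Payload 3.1 kg.
Tool frame: the origin (TCP) lies between the finger pads; the fingertips stand 22 mm ahead of it and the grasp point (between the pads) lies 3 mm ahead of it; z points along the fingers, y is the line along which they close (so a half turn about z gives the same grasp; the last joint's range is limited). The gripper opens to 87 mm and grips with 3 to 60 N. Pads are 19 mm wide; open, the fingers measure 117 mm over their backs; the gripper's body (75 mm by 190 mm) begins 51 mm behind the grasp point.
Start: joints at [1.105, 0.527, 1.433, -0, 1.181, -0.178], TCP at [0.177, 0.599, 0.245] pointing down, gripper open.
Joint ranges: [-3.08, 3.08], [-0.75, 2.2], [0.22, 2.44], [-1.43, 4.57], [0, 2.65], [-2.85, 2.85]. Speed limits (rad/s): [2.79, 2.79, 3.14, 3.14, 3.14, 3.14].

## Interface

Orientations are given as a unit quaternion [x, y, z, w].
In Python, from rig import get_obs, camera, get_calibration, hand_in, cut_out gives the robot as it stands.
- The arm moves only by the shell command python3 -m inch 'ROWS' [OPENING] [FORCE]. ROWS is JSON, one flat list of numbers, 6 for each row, row after row: the shift along the tool's x, y, z scaled (see below), then the turn, a rotation vector about the tool's x, y, z scaled (see below). A call has 1 to 20 rows; each row is the pose to reach, as a shift and turn from the pose commanded when the call began, along the tool's axes at that moment; what a row does not reach only later rows make up. The controller multiplies each number of a shift by 0.08 m and each number of a turn by 90 degrees. A row lasts 1/12 s, in which the tool goes at most 41.7 mm and 7.16 degrees, less where a joint would pass 70% of its speed; a pose out of reach is approached as far as the arm can. A call with a number of a shift or a turn outside -1 to 1 is refused whole. A call with a gripper value outside its range is refused whole. OPENING is the finger opening in mm, from 0 to 87, set as the call begins (- or left out, the last holds). The fingers move at their own pace and stop on an object; FORCE is the grip in N (left out, the last holds). Time passes only in rows, so rows that repeat a pose let the fingers close. It gives the time, the measured TCP pose, the force, the opening and the grip force at its end, in the units of the state.
- get_obs(): the state, without advancing time (a new reading comes with each control period).
- camera(name): name is "side" or "top" or "wrist"; returns the picture (400x640x3 uint8, red, green, blue); there is no depth.
- get_calibration(name): a dict with "vertical_fov" (degrees; the focal length in pixels is half the picture's height over the tangent of half this angle, whatever the lens; pixels are square), "cx", "cy" (the principal point, pixels), "T" (4x4, takes a point from camera to world coordinates). Camera axes: x right, y down, z forward; pixel columns grow to the right and rows downward; lengths in m; the calibration is good to about 2 mm. The wrist camera is an equidistant fisheye: a pixel r from the principal point sees the ray r / f radians off the axis. A picture is of the moment at which its call begins: read the wrist's pose just before it. get_calibration takes no time and is no camera call; for the wrist camera it gives the pose at the moment of the call.
- hand_in(): hands the job in; it is judged then, once.
Trained networks look in the newest picture that a camera, given by its name, has taken for a name from the list of things; names that differ only in an ending like _2 or _b are one class to them, and where a whole thing is asked for, a point or a joint stands for the part that bears it (a point fixed in the world has none). Each returns a list of dicts, best first, with "conf" (0 to 1); they miss things now and then, are a little off and sometimes report something else, mostly with a low value. They report only what shows in the picture. A call takes as long as a camera call. They do not tell look-alikes from the thing itself.
- cut_out(camera, thing): "region" (400x640 bool, what is visible of it) and "bbox" ([left, top, right, bottom] in pixels, round what is visible of it).
The state is a dict: "time": time; "q": joint angles; "joint_velocities": joint speeds; "joint_torque": joint torques, N m; "position": TCP position; "tool_rot": TCP orientation; "ft_force": force on the tool from outside, world axes, zero at the start; "moment": the same for the moment, N m; "grip_width": finger opening in m; "grip_force": force on a finger pad.
Only numpy, scipy, OpenCV 4.12 (cv2) and the standard library are available. Lean on these libraries where they do the work, as an engineer would, in place of code of your own. Each camera call takes 0.05 s, during which the arm holds its last target. There are 200 camera calls.

## Working session

There is one attempt and no reset: what is moved stays moved. The work goes in short steps, Python scripts to look and compute and a shell command to move; the robot and the scene stay as the last step left them, time stands still between calls to the robot, and variables do not carry over. Pictures are saved under pics/ and viewed, at most 14 in all, crops included, and the job is handed in when it is done.

```bash
mkdir -p pics; ls; cat > h.py <<'E'
import numpy as np, cv2
from rig import *
from scipy.spatial.transform import Rotation as R
def ray(c,u,v):
    k=get_calibration(c); f=200/np.tan(np.radians(k["vertical_fov"]/2)); T=np.array(k["T"])
    x,y=u-k["cx"],v-k["cy"]
    if c=="wrist":
        r=np.hypot(x,y)+1e-9; t=r/f; d=np.array([np.sin(t)*x/r,np.sin(t)*y/r,np.cos(t)])
    else: d=np.array([x/f,y/f,1])
    return T[:3,3],T[:3,:3]@d
def at(c,u,v,z):
    o,d=ray(c,u,v); return (o+d*(z-o[2])/d[2])
def snap(c,n=None):
    im=camera(c)
    if n: cv2.imwrite(f"pics/{n}.png",im[:,:,::-1])
    return im
def rel(p,yaw=None):
    "TCP target p -> shift numbers in tool axes /0.08"
    o=get_obs(); r=R.from_quat(o["tool_rot"]); return (r.inv().apply(np.array(p)-o["position"])/0.08).round(3)
def st():
    o=get_obs(); r=R.from_quat(o["tool_rot"]).as_matrix()
    print("t",round(o["time"],2),"p",np.round(o["position"],4),"x",r[:,0].round(3),"y",r[:,1].round(3),"F",np.round(o["ft_force"],1),"w",round(o["grip_width"],4))
E
python3 - <<'E'
from h import *
st()
a=snap("top","top0"); b=snap("side","side0")
for c in("top","side"):
    k=get_calibration(c);print(c,k["vertical_fov"],np.round(k["T"],3).tolist())
for c in("top",):
  for t in("chest","drawer_handle","knob_grip","gauge","tray","sleeve_a","flux_jar","tube_block"):
    for d in cut_out(c,t):
        if d["conf"]>.3: 
            m=d["region"];ys,xs=np.nonzero(m); print(c,t,round(d["conf"],2),np.round(d["bbox"]),a[m].mean(0).round(),xs.mean().round(1),ys.mean().round(1))
E
```

```text
pics
t 0.0 p [0.177  0.5987 0.2436] x [-0.959  0.284  0.   ] y [ 0.284  0.959 -0.002] F [-1.1  0.  -0.9] w 0.0873
top 49.146627118492816 [[0.002, -0.996, 0.084, 0.527], [-0.999, -0.005, -0.034, -0.046], [0.034, -0.084, -0.996, 1.019], [0.0, 0.0, 0.0, 1.0]]
side 43.12944831801639 [[0.935, -0.18, 0.307, 0.249], [-0.355, -0.521, 0.776, -0.898], [0.02, -0.834, -0.551, 0.696], [0.0, 0.0, 0.0, 1.0]]
top chest 0.9 [138. 104. 255. 213.] [72. 64. 62.] 194.7 154.0
top drawer_handle 0.68 [139. 190. 248. 218.] [132. 132. 130.] 194.6 200.5
top knob_grip 0.84 [214. 156. 241. 182.] [232.  84.  77.] 229.8 170.4
top gauge 0.91 [280. 234. 310. 260.] [128. 125. 124.] 294.9 246.8
top tray 0.95 [291. 148. 360. 214.] [244.  99.  87.] 327.9 182.2
top sleeve_a 0.81 [435. 168. 456. 187.] [215. 165. 166.] 444.1 178.9
top sleeve_a 0.8 [378. 136. 395. 157.] [165.  88. 166.] 387.9 145.0
top sleeve_a 0.7 [418. 220. 442. 240.] [171. 206. 167.] 429.5 229.9
top sleeve_a 0.65 [394. 172. 417. 191.] [222. 213. 163.] 404.2 180.7
top sleeve_a 0.65 [353. 262. 375. 281.] [149. 142. 135.] 363.7 270.7
top flux_jar 0.82 [440. 269. 465. 287.] [209. 198. 188.] 452.7 278.5
top tube_block 0.68 [387. 259. 417. 286.] [180. 148. 106.] 402.0 272.0
```

View pics/top0.png

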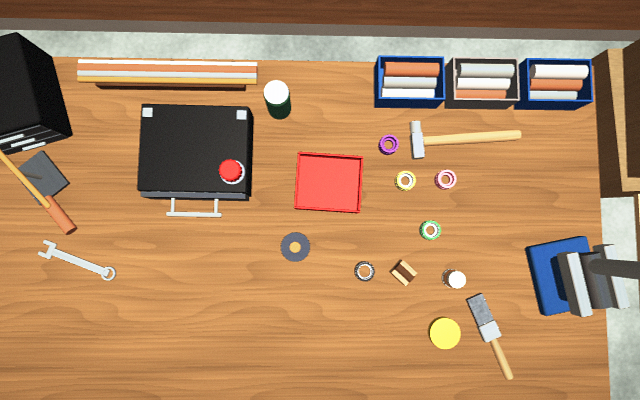

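View pics/side0.png

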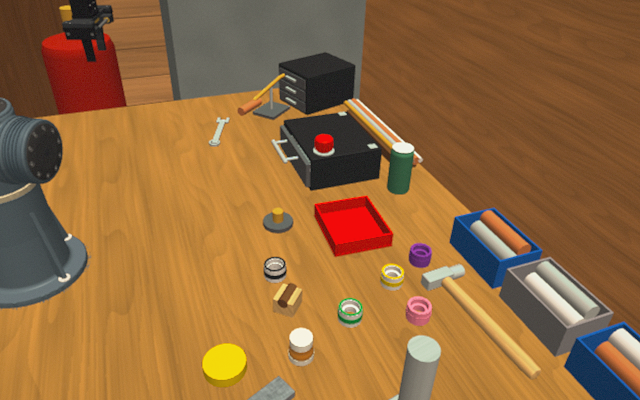

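```bash
python3 - <<'E'
from h import *
P=lambda n,u,v,z: print(n,at("top",u,v,z).round(3))
P("handle",194.6,200.5,.065)
P("handle L",141,200,.06);P("handle R",247,200,.06)
P("knob",227.7,169,.127)
P("gauge",294.9,246.8,.025)
P("tray",325.5,181,.03)
for n,u,v in(("pink",444.1,178.9),("purple",387.9,145),("green",429.5,229.9),("yellow",404.2,180.7),("black",363.7,270.7),("jar",452.7,278.5),("block",402,272)):P(n,u,v,.028)
E
```

```text
handle [0.604 0.198 0.065]
handle L [0.605 0.315 0.06 ]
handle R [0.606 0.086 0.06 ]
knob [0.664 0.117 0.127]
gauge [ 0.503 -0.019  0.025]
tray [ 0.653 -0.088  0.03 ]
pink [ 0.659 -0.362  0.028]
purple [ 0.738 -0.232  0.028]
green [ 0.542 -0.325  0.028]
yellow [ 0.655 -0.269  0.028]
black [ 0.45  -0.174  0.028]
jar [ 0.432 -0.376  0.028]
block [ 0.447 -0.261  0.028]
```

The top view shows the chest handle near (194,213), the knob near (231,170), the gauge at (295,247) and the tray at (327,182). The sleeves are yellow (405,180), green (430,230) and black (364,271). There is no blue one, and the pink and purple rings are look-alikes. Turning and moving towards the handle.

```bash
r="0"
python3 -m inch '[0,0,0,0,0,0.4, 0,0,0,0,0,0.4, 0,0,0,0,0,0.4, 0,0,0,0,0,0.4, 0,0,0,0,0,0.4, 0,0,0,0,0,0.4, 0,0,0,0,0,0.817, 0,0,0,0,0,0.817, 0,0,0,0,0,0.817, 0,0,0,0,0,0.817, 0,0,0,0,0,0.817, 0,0,0,0,0,0.817]' 87 20
python3 -m inch '[-0.96,0.81,0,0,0,0, -0.96,0.81,0,0,0,0, -0.96,0.81,0,0,0,0]'
python3 -m inch '[-0.96,0.81,0,0,0,0, -0.96,0.81,0,0,0,0, -0.96,0.81,0,0,0,0]'
python3 -m inch '[-0.96,0.81,0,0,0,0, -0.96,0.81,0,0,0,0, -0.96,0.81,0,0,0,0]'
python3 -m inch '[-0.96,0.81,0,0,0,0, -0.96,0.81,0,0,0,0, -0.96,0.81,0,0,0,0]'
python3 -m inch '[-0.96,0.81,0,0,0,0, -0.96,0.81,0,0,0,0, -0.96,0.81,0,0,0,0, -0.96,0.81,0,0,0,0]'
python3 - <<'E'
from h import *
st(); a=snap("wrist","w1")
P=lambda n,u,v,z: print(n,at("top",u,v,z).round(3))
P("barL",167,214,.06);P("barR",221,214.5,.06)
P("frontL",138,191,.09);P("frontR",253,193,.09)
for t in("drawer_handle","knob_grip","chest","gauge"):
    for d in cut_out("wrist",t):
        if d["conf"]>.3:
            m=d["region"];ys,xs=np.nonzero(m); print(t,round(d["conf"],2),np.round(d["bbox"]),xs.mean().round(1),ys.mean().round(1), at("wrist",xs.mean(),ys.mean(),.065).round(3))
E
```

```text
time: 1.5
position: [0.1774, 0.5993, 0.2446]
tool_rot: [0.708, 0.707, 0.0, 0.0]
ft_force: [0.1, 0.2, 0.8]
grip_width: 0.0873
grip_force: 0.0
time: 1.75
position: [0.2438, 0.5194, 0.2443]
tool_rot: [0.706, 0.708, -0.001, 0.001]
ft_force: [0.5, 0.5, -0.1]
grip_width: 0.0874
grip_force: 0.0
time: 2.0
position: [0.3092, 0.4425, 0.2446]
tool_rot: [0.707, 0.707, -0.0, 0.001]
ft_force: [0.2, 0.6, -0.4]
grip_width: 0.0867
grip_force: 0.0
time: 2.25
position: [0.3745, 0.3658, 0.2448]
tool_rot: [0.707, 0.707, 0.0, 0.001]
ft_force: [1.1, 0.5, 0.4]
grip_width: 0.0869
grip_force: 0.0
time: 2.5
position: [0.4398, 0.2889, 0.2449]
tool_rot: [0.707, 0.707, 0.001, 0.001]
ft_force: [-0.1, 1.1, 0.5]
grip_width: 0.087
grip_force: 0.0
time: 2.83
position: [0.5048, 0.2121, 0.2448]
tool_rot: [0.708, 0.706, 0.001, 0.001]
ft_force: [0.3, -0.7, -0.5]
grip_width: 0.0868
grip_force: 0.0
t 2.83 p [0.5048 0.2121 0.2448] x [ 0.002  1.    -0.001] y [ 1.    -0.002  0.003] F [ 0.3 -0.7 -0.5] w 0.0868
barL [0.575 0.258 0.06 ]
barR [0.574 0.142 0.06 ]
frontL [0.621 0.31  0.09 ]
frontR [0.618 0.069 0.09 ]
drawer_handle 0.71 [380.  98. 441. 248.] 413.6 173.5 [0.599 0.231 0.065]
chest 0.82 [379.  95. 575. 262.] 478.5 173.7 [0.678 0.234 0.065]
gauge 0.55 [306. 309. 343. 323.] 322.9 316.0 [0.5   0.051 0.065]
```

View pics/w1.png

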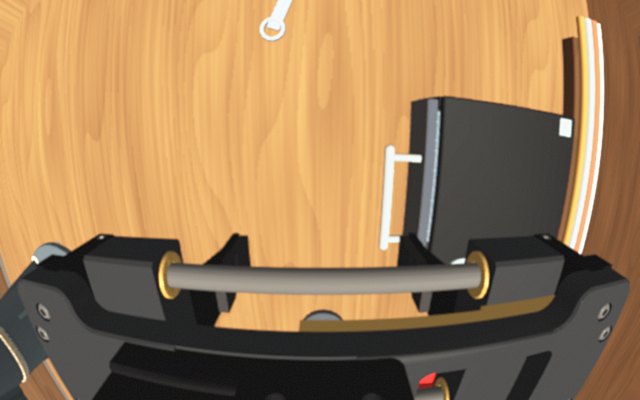

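The wrist view shows the handle bar running from (390,148) to (383,248), with its posts near the ends.

```bash
python3 - <<'E'
from h import *
for u,v in((390,150),(386,205),(384,247),(428,98),(421,245)): print(at("wrist",u,v,.065 if u<400 else .09).round(4))
print(rel([.573,.203,.14]))
E
```

```text
[0.5702 0.257  0.065 ]
[0.5688 0.1969 0.065 ]
[0.5699 0.1469 0.065 ]
[0.6018 0.3125 0.09  ]
[0.6055 0.1595 0.09  ]
[-0.167  0.913  1.305]
```

```bash

python3 -m inch '[-0.12,0.84,0,0,0,0, -0.12,0.84,0,0,0,0, -0.12,0.84,0.8,0,0,0, -0.12,0.84,0.8,0,0,0,-0.12,0.84,0.8,0,0,0]' 28 25
python3 - <<'E'
from h import *
st(); a=snap("wrist","w2")
E
```

```text
time: 3.5
position: [0.5641, 0.2061, 0.1756]
tool_rot: [0.706, 0.708, -0.005, -0.003]
ft_force: [-1.2, -0.4, -0.8]
grip_width: 0.0615
grip_force: 0.0
t 3.5 p [0.5641 0.2061 0.1756] x [-0.002  1.    -0.002] y [ 1.     0.002 -0.011] F [-1.2 -0.4 -0.8] w 0.0615
```

View pics/w2.png

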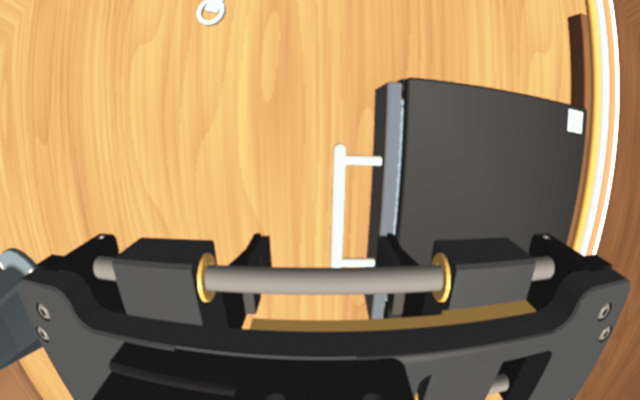

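```bash
python3 - <<'E'
from h import *
k=get_calibration("wrist"); print(at("wrist",338,180,.065),at("wrist",336,240,.065))
E
python3 -m inch '[0,0,0,0,0,0,0,0,0,0,0,0,0,0,0,0,0,0,0,0,0,0,0,0,0,0,0,0,0,0,0,0,0,0,0,0,0,0,0,0,0,0,0,0,0,0,0,0,0,0,0,0,0,0,0,0,0,0,0,0]'
```

```text
[0.5774197  0.22799716 0.065     ] [0.57654226 0.17390143 0.065     ]
time: 4.38
position: [0.5684, 0.2055, 0.1805]
tool_rot: [0.707, 0.707, -0.0, -0.0]
ft_force: [0.4, 0.1, 0.2]
grip_width: 0.0278
grip_force: 0.0
```

```bash

python3 -m inch '[0,0.06,0.3,0,0,0, 0,0.06,0.5,0,0,0, 0,0.06,0.75,0,0,0, 0,0.06,0.75,0,0,0]' 
python3 -m inch '[0,0,0.2,0,0,0, 0,0,0.4,0,0,0, 0,0,0.55,0,0,0, 0,0,0.72,0,0,0, 0,0,0.72,0,0,0,0,0,0.72,0,0,0]' 
python3 -m inch '[0,0,0,0,0,0,0,0,0,0,0,0,0,0,0,0,0,0,0,0,0,0,0,0,0,0,0,0,0,0,0,0,0,0,0,0]' 0 30
python3 -m inch '[0,-0.05,0,0,0,0,0,-0.1,0,0,0,0,0,-0.15,0,0,0,0,0,-0.2,0,0,0,0,0,-0.2,0,0,0,0]'
```

```text
time: 4.72
position: [0.5706, 0.205, 0.117]
tool_rot: [0.707, 0.707, -0.003, -0.002]
ft_force: [-0.6, 1.8, -0.7]
grip_width: 0.0278
grip_force: 0.0
time: 5.22
position: [0.573, 0.2055, 0.0628]
tool_rot: [0.707, 0.707, -0.001, -0.0]
ft_force: [-0.3, -0.8, -0.1]
grip_width: 0.0279
grip_force: 0.0
time: 5.72
position: [0.5741, 0.2057, 0.0639]
tool_rot: [0.707, 0.707, 0.001, 0.001]
ft_force: [0.5, -0.7, 4.6]
grip_width: 0.0099
grip_force: 30.0
time: 6.13
position: [0.5566, 0.2059, 0.0639]
tool_rot: [0.707, 0.707, 0.0, -0.0]
ft_force: [-0.1, 1.2, 7.8]
grip_width: 0.0097
grip_force: 30.0
```

```bash

python3 -m inch '[0,-0.2,0,0,0,0,0,-0.4,0,0,0,0,0,-0.6,0,0,0,0,0,-0.8,0,0,0,0,0,-1,0,0,0,0,0,-1,0,0,0,0]'
python3 -m inch '[0,-0.1,0,0,0,0,0,-0.2,0,0,0,0,0,-0.33,0,0,0,0,0,-0.33,0,0,0,0,0,-0.33,0,0,0,0]'
python3 -m inch '[0,0,0,0,0,0,0,0,0,0,0,0,0,0,0,0,0,0]' 28
python3 -m inch '[0,0,-0.2,0,0,0,0,0,-0.5,0,0,0,0,0,-1,0,0,0,0,0,-1,0,0,0]' 28
python3 -m inch '[0,0,-0.5,0,0,0,0,0,-1,0,0,0,0,0,-1,0,0,0,0,0,-1,0,0,0]' 87
python3 - <<'E'
from h import *
st(); a=snap("top","top1")
E
```

```text
time: 6.63
position: [0.4729, 0.2071, 0.0638]
tool_rot: [0.708, 0.707, -0.001, -0.002]
ft_force: [-2.0, 7.0, 8.8]
grip_width: 0.0098
grip_force: 30.0
time: 7.05
position: [0.4495, 0.2074, 0.0638]
tool_rot: [0.708, 0.706, 0.001, -0.001]
ft_force: [-1.5, 8.6, 9.5]
grip_width: 0.0102
grip_force: 30.0
time: 7.3
position: [0.4495, 0.2054, 0.0626]
tool_rot: [0.707, 0.707, -0.001, -0.001]
ft_force: [-0.2, 0.2, -0.2]
grip_width: 0.0227
grip_force: 0.0
time: 7.63
position: [0.4536, 0.206, 0.1475]
tool_rot: [0.707, 0.707, 0.004, 0.002]
ft_force: [0.3, 0.2, 0.6]
grip_width: 0.0282
grip_force: 0.0
time: 7.97
position: [0.4518, 0.2056, 0.2244]
tool_rot: [0.707, 0.707, 0.002, 0.001]
ft_force: [0.0, -0.7, -0.4]
grip_width: 0.0469
grip_force: 0.0
t 7.97 p [0.4518 0.2056 0.2244] x [0.    1.    0.001] y [ 1.    -0.     0.004] F [ 0.  -0.7 -0.4] w 0.0469
```

View pics/top1.png

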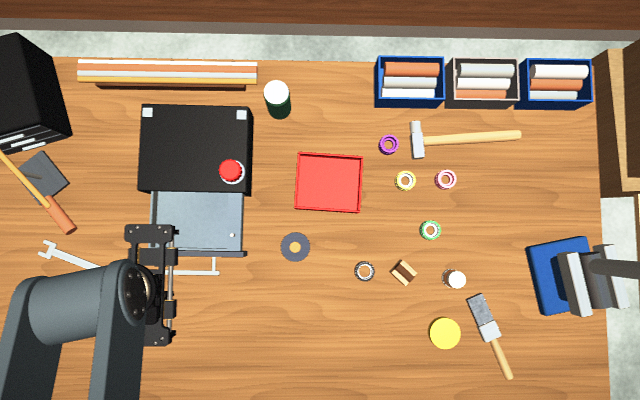

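The drawer is open to about 125 mm and was not held. Going to look at the gauge from close by on the way to the yellow sleeve.

```bash

python3 -m inch '[-0.95,0.15,0,0,0,0,-0.95,0.15,0,0,0,0]' 87
python3 -m inch '[-0.95,0.15,0,0,0,0,-0.95,0.15,0,0,0,0]'
python3 -m inch '[-0.95,0.15,0,0,0,0,-0.95,0.15,0,0,0,0]'
python3 -m inch '[-0.95,0.15,0,0,0,0,-0.95,0.15,0,0,0,0,-0.95,0.15,0,0,0,0,-0.95,0.15,0,0,0,0,-0.95,0.15,0,0,0,0,-0.95,0.15,0,0,0,0,-0.95,0.15,0,0,0,0]'
cat >> h.py <<'E'
def meas(c,t,im,ref,z,r=.05):
    for d in cut_out(c,t):
        m=d["region"].astype(np.uint8); ys,xs=np.nonzero(m)
        p=at(c,xs.mean(),ys.mean(),z)
        if d["conf"]>.25 and np.hypot(*(p[:2]-ref))<r:
            (u,v),w,h=cv2.minAreaRect(np.argwhere(m)[:,::-1].astype(np.float32))
            print(t,round(d["conf"],2),d["bbox"],"mean",p.round(4),"rect",at(c,u,v,z).round(4))
E
python3 - <<'E'
from h import *
st(); a=snap("wrist","w3")
meas("wrist","gauge",a,[.503,-.019],.012)
im=a.astype(int)
brass=((im[:,:,0]-im[:,:,2]>60)).astype(np.uint8)
E
```

```text
time: 8.18
position: [0.461, 0.1296, 0.221]
tool_rot: [0.705, 0.709, -0.002, -0.001]
ft_force: [1.3, -0.2, 0.6]
grip_width: 0.0642
grip_force: 0.0
time: 8.35
position: [0.4732, 0.0519, 0.2208]
tool_rot: [0.707, 0.707, -0.002, -0.002]
ft_force: [0.1, 0.1, -1.3]
grip_width: 0.0775
grip_force: 0.0
time: 8.52
position: [0.4853, -0.0245, 0.2207]
tool_rot: [0.707, 0.707, -0.001, -0.002]
ft_force: [0.2, 0.3, 0.4]
grip_width: 0.0851
grip_force: 0.0
time: 9.1
position: [0.4979, -0.0968, 0.2223]
tool_rot: [0.707, 0.708, -0.0, -0.001]
ft_force: [-0.3, 0.7, 0.4]
grip_width: 0.0872
grip_force: 0.0
t 9.1 p [ 0.4979 -0.0968  0.2223] x [-0.002  1.     0.001] y [ 1.     0.002 -0.002] F [-0.3  0.7  0.4] w 0.0872
gauge 0.91 [301.0, 85.4, 358.1, 144.1] mean [ 0.505  -0.0217  0.012 ] rect [ 0.5055 -0.0212  0.012 ]
```

View pics/w3.png

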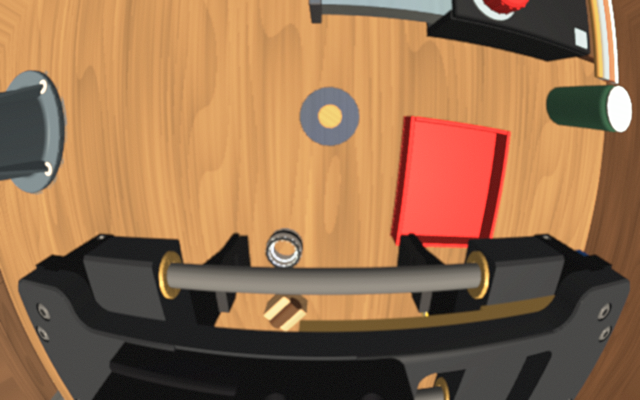

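The wrist view shows the gauge base centred at (330,116) with the brass pin on it, the tray at (400–508,118–245) and the black sleeve at (283,250).

```bash
python3 - <<'E'
from h import *
im=cv2.imread("pics/w3.png")[:,:,::-1].astype(int)
sub=np.zeros((400,640),bool); sub[85:148,300:362]=1
b=sub&(im[:,:,0]-im[:,:,2]>60)
n,l,s,c=cv2.connectedComponentsWithStats(b.astype(np.uint8)); 
for i in range(1,n):
    if s[i,4]>30: print("brass?",s[i],c[i],at("wrist",*c[i],.037).round(4))
print("base",at("wrist",330,116,.012).round(4))
for u,v in((410,118),(508,131),(397,243)): print("tray",at("wrist",u,v,.035).round(4))
E
python3 -m inch '[-0.7,0.65,0,0,0,0,-0.7,0.65,0,0,0,0,-0.7,0.65,0,0,0,0]'
python3 -m inch '[-0.7,0.65,0,0,0,0,-0.7,0.65,0,0,0,0,-0.7,0.65,0,0,0,0]'
python3 -m inch '[-0.9,0.7,0,0,0,0,-0.9,0.7,0,0,0,0,-0.9,0.7,0,0,0,0]'
python3 -m inch '[-0.9,0,0.4,0,0,0,-0.9,0,0.4,0,0,0,-0.9,0,0.4,0,0,0,-0.9,0,0.4,0,0,0,-0.9,0,0.4,0,0,0,-0.9,0,0.4,0,0,0,-0.9,0,0.4,0,0,0]'
python3 - <<'E'
from h import *
st(); a=snap("wrist","w4")
meas("wrist","sleeve_b",a,[.655,-.269],.03,.12)
E
```

```text
brass? [ 300   85   62   63 1158] [333.90846287 116.05267703] [ 0.5096 -0.0219  0.037 ]
brass? [318 104  24  24 457] [329.53829322 115.78993435] [ 0.505  -0.0217  0.037 ]
base [ 0.506  -0.0218  0.012 ]
tray [ 0.5916 -0.0214  0.035 ]
tray [ 0.7184 -0.0269  0.035 ]
tray [ 0.5854 -0.1652  0.035 ]
time: 9.45
position: [0.5563, -0.1588, 0.2239]
tool_rot: [0.707, 0.707, 0.001, 0.005]
ft_force: [0.7, -0.7, 0.2]
grip_width: 0.0869
grip_force: 0.0
time: 9.7
position: [0.6075, -0.2151, 0.2233]
tool_rot: [0.708, 0.707, 0.001, 0.004]
ft_force: [0.6, -0.5, -0.2]
grip_width: 0.087
grip_force: 0.0
time: 9.95
position: [0.662, -0.287, 0.2228]
tool_rot: [0.708, 0.706, -0.0, 0.004]
ft_force: [1.0, -0.5, 1.1]
grip_width: 0.0875
grip_force: 0.0
time: 10.53
position: [0.6593, -0.3528, 0.1921]
tool_rot: [0.707, 0.708, 0.0, 0.001]
ft_force: [-0.3, -0.4, 0.7]
grip_width: 0.087
grip_force: 0.0
t 10.53 p [ 0.6593 -0.3528  0.1921] x [-0.002  1.    -0.   ] y [1.    0.002 0.001] F [-0.3 -0.4  0.7] w 0.087
sleeve_b 0.95 [304.0, 182.0, 343.6, 226.7] mean [ 0.6616 -0.3667  0.03  ] rect [ 0.6611 -0.3661  0.03  ]
sleeve_b 0.87 [381.2, 60.9, 428.4, 104.5] mean [ 0.7398 -0.2391  0.03  ] rect [ 0.7397 -0.2395  0.03  ]
sleeve_b 0.64 [296.5, 91.5, 343.7, 134.8] mean [ 0.6577 -0.2753  0.03  ] rect [ 0.6575 -0.2754  0.03  ]
sleeve_b 0.28 [244.3, 0.0, 380.1, 25.4] mean [ 0.6506 -0.1708  0.03  ] rect [ 0.648  -0.1731  0.03  ]
```

View pics/w4.png

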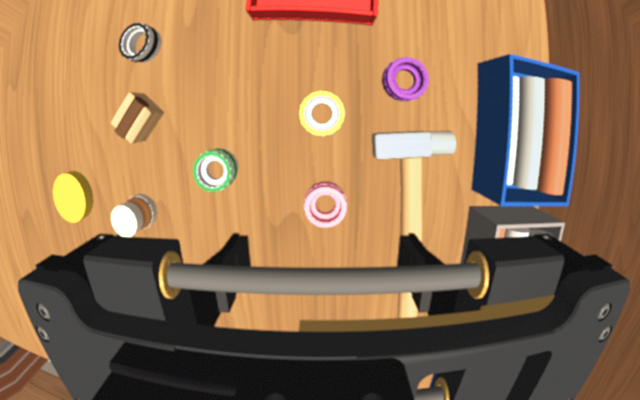

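The wrist view shows yellow at (322,113), pink at (326,205), purple at (405,79), green at (214,170), and the hammer to the right.

```bash

python3 -m inch '[0.965,-0.02,0,0,0,0,0.965,-0.02,0,0,0,0,0.965,-0.02,0.2,0,0,0,0.965,-0.02,0.7,0,0,0]' 62 15
python3 -m inch '[0,0,0.4,0,0,0,0,0,0.7,0,0,0,0,0,0.7,0,0,0,0,0,0.7,0,0,0,0,0,0.7,0,0,0]'
python3 -m inch '[0,0,0.2,0,0,0,0,0,0.4,0,0,0,0,0,0.55,0,0,0,0,0,0.66,0,0,0,0,0,0.66,0,0,0,0,0,0.66,0,0,0]'
python3 -m inch '[0,0,0,0,0,0,0,0,0,0,0,0,0,0,0,0,0,0,0,0,0,0,0,0,0,0,0,0,0,0,0,0,0,0,0,0,0,0,0,0,0,0]' 30 15
python3 -m inch '[0,0,-0.1,0,0,0,0,0,-0.3,0,0,0,0,0,-0.6,0,0,0,0,0,-1,0,0,0,0,0,-1,0,0,0,0,0,-1,0,0,0,0,0,-1,0,0,0,0,0,-1,0,0,0,0,0,-1,0,0,0]'
python3 - <<'E'
from h import *
st(); a=snap("side"); cv2.imwrite("pics/s2.png",cv2.resize(a[180:400,300:560],None,fx=2,fy=2)[:,:,::-1])
E
```

```text
time: 10.97
position: [0.6618, -0.2763, 0.1422]
tool_rot: [0.706, 0.708, 0.002, 0.007]
ft_force: [1.2, -0.8, 0.4]
grip_width: 0.0685
grip_force: 0.0
time: 11.38
position: [0.6584, -0.2777, 0.0809]
tool_rot: [0.707, 0.707, 0.0, 0.002]
ft_force: [0.9, -0.2, 0.7]
grip_width: 0.0617
grip_force: 0.0
time: 11.88
position: [0.6573, -0.2774, 0.0266]
tool_rot: [0.707, 0.707, 0.0, 0.0]
ft_force: [0.6, -0.5, 0.4]
grip_width: 0.0618
grip_force: 0.0
time: 12.47
position: [0.6574, -0.2775, 0.0269]
tool_rot: [0.707, 0.707, 0.0, 0.001]
ft_force: [0.3, 0.0, 4.2]
grip_width: 0.0438
grip_force: 15.0
time: 13.22
position: [0.6559, -0.2766, 0.1044]
tool_rot: [0.707, 0.707, -0.0, -0.002]
ft_force: [0.9, -0.5, -2.5]
grip_width: 0.0439
grip_force: 15.0
t 13.22 p [ 0.6559 -0.2766  0.1044] x [0.    1.    0.002] y [ 1.    -0.    -0.003] F [ 0.9 -0.5 -2.5] w 0.0439
```

View pics/s2.png

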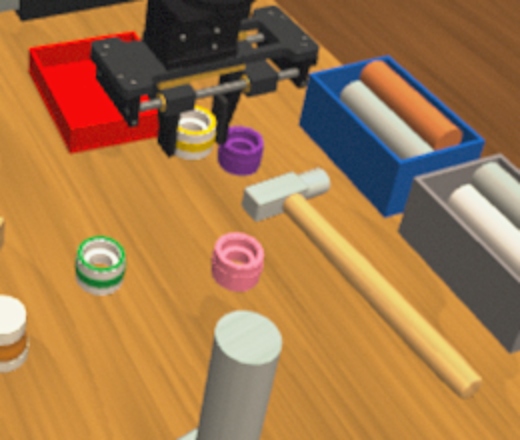

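Yellow is held between the fingers at about (195,130). Carrying it to the gauge.

```bash

python3 -m inch '[0.79,-0.47,0,0,0,0,0.79,-0.47,0,0,0,0,0.79,-0.47,0,0,0,0]'
python3 -m inch '[0.79,-0.47,0,0,0,0,0.79,-0.47,0,0,0,0,0.79,-0.47,0,0,0,0]'
python3 -m inch '[0.79,-0.47,0,0,0,0,0.79,-0.47,0,0,0,0,0.79,-0.47,0,0,0,0]'
python3 -m inch '[0.79,-0.47,0,0,0,0,0.79,-0.47,0,0,0,0,0.79,-0.47,0,0,0,0,0.79,-0.47,0,0,0,0,0.79,-0.47,0,0,0,0,0.79,-0.47,0,0,0,0]'
python3 - <<'E'
from h import *
st(); a=snap("side"); cv2.imwrite("pics/s3.png",cv2.resize(a[150:270,220:340],None,fx=5,fy=5)[:,:,::-1])
b=snap("top","t3")
print(rel([.5055,-.0238,.072]))
k=get_calibration("side"); f=200/np.tan(np.radians(k["vertical_fov"]/2)); T=np.linalg.inv(np.array(k["T"]))
def proj(p): q=T@np.r_[p,1]; return (k["cx"]+f*q[0]/q[2],k["cy"]+f*q[1]/q[2])
print("pin top centre",proj([.5055,-.0218,.038])," base",proj([.5055,-.0218,.012]))
p=get_obs()["position"]; print("sleeve bottom if at TCP",proj(p-[0,0,.027]),"top",proj(p+[0,0,.003]))
E
```

```text
time: 13.52
position: [0.6131, -0.2068, 0.1037]
tool_rot: [0.706, 0.708, -0.001, -0.008]
ft_force: [-1.5, 0.5, -2.4]
grip_width: 0.0438
grip_force: 15.0
time: 13.77
position: [0.5754, -0.1442, 0.1044]
tool_rot: [0.706, 0.708, -0.002, -0.007]
ft_force: [-1.4, 0.7, -2.7]
grip_width: 0.0441
grip_force: 15.0
time: 14.02
position: [0.5378, -0.0818, 0.1048]
tool_rot: [0.706, 0.708, -0.002, -0.006]
ft_force: [-1.4, -0.3, -2.5]
grip_width: 0.0441
grip_force: 15.0
time: 14.52
position: [0.5084, -0.0255, 0.1062]
tool_rot: [0.707, 0.707, 0.0, 0.001]
ft_force: [-0.8, 0.0, -2.0]
grip_width: 0.0437
grip_force: 15.0
t 14.52 p [ 0.5084 -0.0255  0.1062] x [ 0.001  1.    -0.001] y [ 1.    -0.001  0.002] F [-0.8  0.  -2. ] w 0.0437
[ 0.022 -0.031  0.426]
pin top centre (np.float64(278.4592178792639), np.float64(210.8038539766783))  base (np.float64(278.71004681032326), np.float64(220.20807584908968))
sleeve bottom if at TCP (np.float64(279.6399459969341), np.float64(196.13856305313456)) top (np.float64(279.3536828839012), np.float64(184.50339982904592))
```

View pics/s3.png

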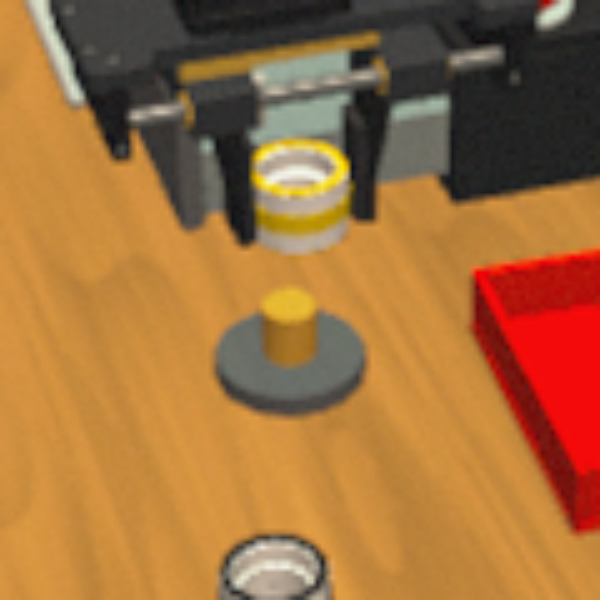

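Yellow hangs just above the pin, with its rim at about (300,168) and the pin top at (288,306) in the crop, so it sits slightly right of the pin. Nudging it, lowering gently and centring by touch.

```bash

python3 -m inch '[0.02,-0.05,0,0,0,0,0.02,-0.05,0.2,0,0,0,0.02,-0.05,0.35,0,0,0,0.02,-0.05,0.48,0,0,0,0.02,-0.05,0.48,0,0,0,0.02,-0.05,0.48,0,0,0]'
python3 -m inch '[0,0,0.03,0,0,0,0,0,0.06,0,0,0,0,0,0.09,0,0,0,0,0,0.12,0,0,0,0,0,0.12,0,0,0,0,0,0.12,0,0,0]'
```

```text
time: 15.12
position: [0.5024, -0.023, 0.0672]
tool_rot: [0.707, 0.707, -0.0, -0.001]
ft_force: [-0.1, 0.2, -1.6]
grip_width: 0.044
grip_force: 15.0
time: 15.62
position: [0.5027, -0.0228, 0.0581]
tool_rot: [0.707, 0.707, -0.0, -0.0]
ft_force: [0.3, -0.5, -2.2]
grip_width: 0.0438
grip_force: 15.0
```

```bash
f(){ grep -E "position|force: \["; }
for s in 1 2 3 4; do python3 -m inch '[0,0.0125,0,0,0,0,0,0.0125,0,0,0,0,0,0.0125,0,0,0,0]'|f; done
echo back; python3 -m inch '[0,-0.05,0,0,0,0,0,-0.05,0,0,0,0,0,-0.05,0,0,0,0,0,-0.05,0,0,0,0]'|f
for s in 1 2 3; do python3 -m inch '[0,-0.0125,0,0,0,0,0,-0.0125,0,0,0,0,0,-0.0125,0,0,0,0]'|f; done
```

```text
position: [0.5039, -0.0229, 0.0583]
ft_force: [0.2, -0.1, -1.3]
position: [0.5049, -0.0229, 0.0582]
ft_force: [0.5, -0.7, -1.3]
position: [0.5059, -0.0228, 0.0582]
ft_force: [0.2, -0.1, -1.9]
position: [0.5068, -0.0228, 0.0582]
ft_force: [0.1, -0.5, -1.4]
back
position: [0.5026, -0.0228, 0.0582]
ft_force: [-0.7, 0.8, -1.9]
position: [0.5017, -0.0228, 0.0582]
ft_force: [0.4, -0.0, -1.6]
position: [0.5007, -0.0228, 0.0582]
ft_force: [-0.1, 0.0, -2.2]
position: [0.5, -0.0229, 0.0582]
ft_force: [0.7, -0.1, -1.4]
```

```bash
f(){ grep -E "position|force: \["; }
for s in 1 2 ; do python3 -m inch '[0,-0.0125,0,0,0,0,0,-0.0125,0,0,0,0,0,-0.0125,0,0,0,0]'|f; done
echo back; python3 -m inch '[0,0.11,0,0,0,0,0,0.11,0,0,0,0,0,0.11,0,0,0,0,0,0.11,0,0,0,0]'|f
for s in 1 2; do python3 -m inch '[0,0.0125,0,0,0,0,0,0.0125,0,0,0,0,0,0.0125,0,0,0,0]'|f; done
```

```text
position: [0.4999, -0.0231, 0.0583]
ft_force: [2.8, 0.3, -3.4]
position: [0.4997, -0.0232, 0.0584]
ft_force: [4.8, -0.2, -3.6]
back
position: [0.5054, -0.0225, 0.0579]
ft_force: [0.9, 0.6, -2.1]
position: [0.5072, -0.0228, 0.0581]
ft_force: [0.0, -0.1, -1.6]
position: [0.5076, -0.0227, 0.058]
ft_force: [-1.9, -0.6, 0.0]
```

```bash
f(){ grep -E "position|force: \["; }
python3 -m inch '[0,-0.054,0,0,0,0,0,-0.054,0,0,0,0,0,-0.054,0,0,0,0,0,-0.054,0,0,0,0]'|f
python3 -m inch '[0.03,0,0,0,0,0,0.03,0,0,0,0,0,0.03,0,0,0,0,0]'|f
for s in 1 2; do python3 -m inch '[0.0125,0,0,0,0,0,0.0125,0,0,0,0,0,0.0125,0,0,0,0,0]'|f; done
echo back; python3 -m inch '[-0.08,0,0,0,0,0,-0.08,0,0,0,0,0,-0.08,0,0,0,0,0]'|f
for s in 1 2; do python3 -m inch '[-0.0125,0,0,0,0,0,-0.0125,0,0,0,0,0,-0.0125,0,0,0,0,0]'|f; done
```

```text
position: [0.5047, -0.0229, 0.0583]
ft_force: [-0.6, -0.6, -2.2]
position: [0.5044, -0.0203, 0.0582]
ft_force: [1.1, 0.0, -1.8]
position: [0.5044, -0.0198, 0.0581]
ft_force: [-0.1, -2.9, -2.3]
position: [0.5044, -0.0196, 0.0581]
ft_force: [-0.9, -7.4, -3.8]
back
position: [0.5042, -0.0249, 0.0582]
ft_force: [-0.2, 0.2, -2.3]
position: [0.5042, -0.0256, 0.0582]
ft_force: [0.4, -0.1, -2.8]
position: [0.5042, -0.0268, 0.0582]
ft_force: [0.2, -0.5, -2.2]
```

```bash
f(){ grep -E "position|force: \["; }
python3 -m inch '[0.042,-0.006,0,0,0,0,0.042,-0.006,0,0,0,0,0.042,-0.006,0,0,0,0]'|f
for s in 1 2 3 4 5; do python3 -m inch '[0,0,0.0125,0,0,0,0,0,0.0125,0,0,0,0,0,0.025,0,0,0,0,0,0.025,0,0,0]'|f; done
```

```text
position: [0.5036, -0.0232, 0.0581]
ft_force: [0.1, -0.1, -1.9]
position: [0.5037, -0.0235, 0.056]
ft_force: [0.7, -0.0, -2.2]
position: [0.5037, -0.0235, 0.0548]
ft_force: [-1.8, 0.1, 5.2]
position: [0.5038, -0.0235, 0.0542]
ft_force: [-3.7, 0.2, 17.3]
position: [0.5038, -0.0236, 0.0526]
ft_force: [-4.2, -0.6, 20.0]
position: [0.5038, -0.0236, 0.0507]
ft_force: [-3.4, 0.9, 20.9]
```

It stops 16 mm high. A light wiggle will rule out misalignment.

```bash
f(){ grep -E "position|force: \["; }
python3 -m inch '[0,0,-0.045,0,0,0,0,0,-0.045,0,0,0,0,0,-0.045,0,0,0]'|f
python3 -m inch '[0,0.02,0,0,0,0,0,0.02,0,0,0,0]'|f
python3 -m inch '[0.02,-0.02,0,0,0,0,0.02,-0.02,0,0,0,0]'|f
python3 -m inch '[-0.02,-0.02,0,0,0,0,-0.02,-0.02,0,0,0,0]'|f
python3 -m inch '[-0.02,0.02,0,0,0,0,-0.02,0.02,0,0,0,0]'|f
python3 -m inch '[0.02,0,0,0,0,0,0.02,0,0,0,0,0]'|f
```

```text
position: [0.504, -0.0235, 0.0518]
ft_force: [-0.3, 0.6, -1.3]
position: [0.5056, -0.0235, 0.0513]
ft_force: [0.8, -0.3, -2.8]
position: [0.503, -0.0215, 0.0513]
ft_force: [-0.8, -0.4, -0.9]
position: [0.5016, -0.0235, 0.0515]
ft_force: [0.2, -0.8, -1.4]
position: [0.5043, -0.0254, 0.0518]
ft_force: [-0.1, -0.0, -1.4]
position: [0.5038, -0.0233, 0.0518]
ft_force: [-0.0, -0.2, -1.3]
```

```bash
f(){ grep -E "position|force: \["; }
python3 -m inch '[0,0,0.025,0,0,0,0,0,0.025,0,0,0,0,0,0.025,0,0,0]'|f
python3 -m inch '[0,0.015,0,0,0,0,0,0.015,0,0,0,0]'|f
python3 -m inch '[0.015,-0.015,0,0,0,0,0.015,-0.015,0,0,0,0]'|f
python3 -m inch '[-0.015,-0.015,0,0,0,0,-0.015,-0.015,0,0,0,0]'|f
python3 -m inch '[-0.015,0.015,0,0,0,0,-0.015,0.015,0,0,0,0]'|f
python3 -m inch '[0.015,0,0.015,0,0,0,0.015,0,0.015,0,0,0]'|f
```

```text
position: [0.5039, -0.0234, 0.0507]
ft_force: [-0.9, 1.2, 7.2]
position: [0.504, -0.0234, 0.0507]
ft_force: [-3.8, -2.0, 8.0]
position: [0.504, -0.0228, 0.0507]
ft_force: [-1.4, -2.6, 6.2]
position: [0.5036, -0.0235, 0.0507]
ft_force: [0.2, 0.2, 6.1]
position: [0.5038, -0.024, 0.0507]
ft_force: [-1.0, 2.1, 6.9]
position: [0.5038, -0.0237, 0.0503]
ft_force: [-3.9, -2.1, 14.2]
```

Yellow does not fit, so it goes to the tray.

```bash
f(){ grep -E "position|force: \["; }
python3 -m inch '[0,0,-0.2,0,0,0,0,0,-0.65,0,0,0,0,0,-0.65,0,0,0,0,0,-0.65,0,0,0]'|f
python3 -m inch '[-0.63,0.92,0,0,0,0,-0.63,0.92,0,0,0,0,-0.63,0.92,0,0,0,0]'|f
python3 -m inch '[-0.63,0.92,0,0,0,0,-0.63,0.92,0,0,0,0,-0.63,0.92,0,0,0,0,-0.63,0.92,0,0,0,0,-0.63,0.92,0,0,0,0]'|f
python3 -m inch '[0,0,0.3,0,0,0,0,0,0.6,0,0,0,0,0,0.8,0,0,0,0,0,0.86,0,0,0,0,0,0.86,0,0,0]'|f
python3 -m inch '[0,0,0,0,0,0,0,0,0,0,0,0,0,0,0,0,0,0,0,0,0,0,0,0,0,0,0,0,0,0,0,0,0,0,0,0]' 60
python3 -m inch '[0,0,-0.2,0,0,0,0,0,-0.6,0,0,0,0,0,-1,0,0,0,0,0,-1,0,0,0,0,0,-1,0,0,0]'|f
python3 - <<'E'
from h import *
st()
E
```

```text
position: [0.5051, -0.0237, 0.102]
ft_force: [-0.3, 1.2, -3.1]
position: [0.5849, -0.0785, 0.1005]
ft_force: [2.1, -0.6, -2.1]
position: [0.6494, -0.124, 0.0984]
ft_force: [-0.4, 1.0, -3.1]
position: [0.6479, -0.1226, 0.0296]
ft_force: [-0.3, 0.3, -1.7]
time: 26.87
position: [0.6513, -0.1245, 0.0325]
tool_rot: [0.707, 0.707, 0.0, 0.001]
ft_force: [-0.6, -0.5, -0.2]
grip_width: 0.0599
grip_force: 0.0
position: [0.6526, -0.1249, 0.1145]
ft_force: [-0.1, 0.3, 0.1]
t 27.28 p [ 0.6526 -0.1249  0.1145] x [ 0.     1.    -0.002] y [ 1.    -0.     0.005] F [-0.1  0.3  0.1] w 0.0601
```

```bash
f(){ grep -E "position|force: \["; }
python3 -m inch '[-0.86,-0.33,-0.2,0,0,0,-0.86,-0.33,-0.2,0,0,0,-0.86,-0.33,-0.2,0,0,0]' 62|f
python3 -m inch '[-0.86,-0.33,-0.2,0,0,0,-0.86,-0.33,-0.2,0,0,0,-0.86,-0.33,-0.2,0,0,0]'|f
python3 -m inch '[-0.86,-0.33,-0.2,0,0,0,-0.86,-0.33,-0.2,0,0,0,-0.86,-0.33,-0.2,0,0,0]'|f
python3 -m inch '[-0.86,-0.33,-0.2,0,0,0,-0.86,-0.33,-0.2,0,0,0,-0.86,-0.33,-0.2,0,0,0,-0.86,-0.33,-0.2,0,0,0,-0.86,-0.33,-0.2,0,0,0,-0.86,-0.33,-0.2,0,0,0]'|f
python3 - <<'E'
from h import *
st(); a=snap("wrist","w5")
for d in cut_out("wrist","sleeve_a"):
    m=d["region"]; (u,v),w,h=cv2.minAreaRect(np.argwhere(m)[:,::-1].astype(np.float32)); b=d["bbox"]
    print(round(d["conf"],2),a[m].mean(0).round(),b,at("wrist",u,v,.03).round(4),at("wrist",(b[0]+b[2])/2,(b[1]+b[3])/2,.03).round(4))
    P=a.astype(int)
g=(P[:,:,1]-P[:,:,0]>40)&(P[:,:,1]-P[:,:,2]>25)
n,l,s,c=cv2.connectedComponentsWithStats(g.astype(np.uint8))
for i in range(1,n):
    if s[i,4]>40: print(s[i],c[i])
t=snap("top")
for d in cut_out("top","sleeve_a"):
    m=d["region"]; ys,xs=np.nonzero(m)
    print("top",round(d["conf"],2),t[m].mean(0).round(),at("top",xs.mean(),ys.mean(),.03).round(4))
E
```

```text
position: [0.623, -0.1985, 0.1279]
ft_force: [0.2, 0.3, -0.1]
position: [0.5967, -0.2678, 0.1439]
ft_force: [1.2, 0.5, 0.3]
position: [0.5704, -0.3367, 0.16]
ft_force: [1.2, -0.5, -0.2]
position: [0.5452, -0.3974, 0.1745]
ft_force: [-0.1, 0.1, 0.1]
t 28.53 p [ 0.5452 -0.3974  0.1745] x [-0.001  1.     0.003] y [ 1.     0.001 -0.002] F [-0.1  0.1  0.1] w 0.0623
0.95 [222. 167. 174.] [413.5, 145.6, 460.9, 192.4] [ 0.6567 -0.3672  0.03  ] [ 0.657  -0.3699  0.03  ]
0.91 [123. 114. 104.] [164.8, 0.7, 211.1, 24.2] [ 0.4114 -0.2093  0.03  ] [ 0.4125 -0.2105  0.03  ]
0.88 [125.  63. 130.] [485.8, 31.2, 530.2, 71.2] [ 0.7341 -0.2409  0.03  ] [ 0.7354 -0.242   0.03  ]
0.63 [199. 239. 197.] [297.7, 104.3, 346.9, 148.9] [ 0.5445 -0.3321  0.03  ] [ 0.5448 -0.3322  0.03  ]
[298 103  48  47 607] [321.53047776 125.87149918]
top 0.77 [246. 232. 189.] [ 0.6482 -0.1158  0.03  ]
top 0.6 [181. 219. 183.] [ 0.5405 -0.3259  0.03  ]
top 0.5 [151. 141. 133.] [ 0.4045 -0.1851  0.03  ]
top 0.5 [177.  96. 178.] [ 0.7396 -0.2298  0.03  ]
```

Black has been knocked to about (0.41,-0.19). Green is next.

```bash
f(){ grep -E "position|force: \[|width"; }
python3 -m inch '[0.815,-0.02,0,0,0,0,0.815,-0.02,0,0,0,0,0.815,-0.02,0.3,0,0,0,0.815,-0.02,0.6,0,0,0,0.815,-0.02,0.6,0,0,0,0.815,-0.02,0.6,0,0,0]' 62 15|f
python3 -m inch '[0,0,0.4,0,0,0,0,0,0.6,0,0,0,0,0,0.6,0,0,0,0,0,0.6,0,0,0]'|f
python3 - <<'E'
from h import *
print(rel([.543,-.3325,.028]))
E
python3 -m inch '[0,0,0.2,0,0,0,0,0,0.4,0,0,0,0,0,0.55,0,0,0,0,0,0.63,0,0,0,0,0,0.63,0,0,0,0,0,0.63,0,0,0]'|f
python3 -m inch '[0,0,0,0,0,0,0,0,0,0,0,0,0,0,0,0,0,0,0,0,0,0,0,0,0,0,0,0,0,0,0,0,0,0,0,0,0,0,0,0,0,0]' 30 15|f
python3 -m inch '[0,0,-0.1,0,0,0,0,0,-0.3,0,0,0,0,0,-0.6,0,0,0,0,0,-1,0,0,0,0,0,-1,0,0,0,0,0,-1,0,0,0]'|f
python3 - <<'E'
from h import *
st();print(rel([.5038,-.022,.108]))
E
```

```text
position: [0.5432, -0.3331, 0.1267]
ft_force: [-0.3, 0.1, 0.3]
grip_width: 0.0624
position: [0.544, -0.3347, 0.0803]
ft_force: [0.5, 0.2, 0.3]
grip_width: 0.0617
[ 0.028 -0.012  0.654]
position: [0.544, -0.3346, 0.03]
ft_force: [-0.6, -0.7, 0.3]
grip_width: 0.0618
position: [0.5438, -0.3345, 0.03]
ft_force: [-0.4, -0.1, 4.4]
grip_width: 0.044
position: [0.5447, -0.3351, 0.1113]
ft_force: [0.3, 0.8, -1.8]
grip_width: 0.0438
t 31.15 p [ 0.5447 -0.3351  0.1113] x [ 0.     1.    -0.003] y [ 1.    -0.     0.003] F [ 0.3  0.8 -1.8] w 0.0438
[ 3.913 -0.513  0.028]
```

```bash
f(){ grep -E "position|force: \["; }
python3 -m inch '[0.97,-0.128,0,0,0,0,0.97,-0.128,0,0,0,0,0.97,-0.128,0,0,0,0]'|f
python3 -m inch '[0.97,-0.128,0,0,0,0,0.97,-0.128,0,0,0,0,0.97,-0.128,0,0,0,0]'|f
python3 -m inch '[0.97,-0.128,0,0,0,0,0.97,-0.128,0,0,0,0,0.97,-0.128,0,0,0,0]'|f
python3 -m inch '[0.97,-0.128,0,0,0,0,0.97,-0.128,0,0,0,0,0.97,-0.128,0,0,0,0,0.97,-0.128,0,0,0,0,0.97,-0.128,0,0,0,0,0.97,-0.128,0,0,0,0]'|f
python3 -m inch '[0,0,0.2,0,0,0,0,0,0.4,0,0,0,0,0,0.45,0,0,0,0,0,0.45,0,0,0]'|f
python3 - <<'E'
from h import *
st();print(rel([.5038,-.0234,.062]))
E
```

```text
position: [0.5284, -0.2479, 0.1067]
ft_force: [0.4, 0.8, -1.2]
position: [0.518, -0.1711, 0.1071]
ft_force: [-0.8, 0.4, -2.1]
position: [0.5079, -0.0946, 0.1075]
ft_force: [-1.3, -0.4, -1.9]
position: [0.5032, -0.0248, 0.1089]
ft_force: [-0.3, -0.1, -1.4]
position: [0.5022, -0.0248, 0.0722]
ft_force: [-0.4, -0.3, -2.0]
t 32.73 p [ 0.5022 -0.0248  0.0722] x [0.002 1.    0.001] y [ 1.    -0.002 -0.003] F [-0.4 -0.3 -2. ] w 0.0438
[0.018 0.02  0.128]
```

```bash
f(){ grep -E "position|force: \["; }
python3 -m inch '[0.018,0.015,0,0,0,0,0.018,0.015,0.06,0,0,0,0.018,0.015,0.12,0,0,0,0.018,0.015,0.12,0,0,0,0.018,0.015,0.12,0,0,0]'|f
echo y; for s in 1 2 3; do python3 -m inch '[0.018,0,0,0,0,0,0.018,0,0,0,0,0,0.018,0,0,0,0,0]'|f; done
python3 -m inch '[-0.08,0,0,0,0,0,-0.08,0,0,0,0,0,-0.08,0,0,0,0,0]'|f
for s in 1 2 3; do python3 -m inch '[-0.0125,0,0,0,0,0,-0.0125,0,0,0,0,0,-0.0125,0,0,0,0,0]'|f; done
```

```text
position: [0.5039, -0.0224, 0.0637]
ft_force: [0.1, -0.2, -1.8]
y
position: [0.5041, -0.0208, 0.0639]
ft_force: [0.6, 0.5, -2.0]
position: [0.5042, -0.0201, 0.0638]
ft_force: [-0.4, -4.5, -2.1]
position: [0.5043, -0.0195, 0.0636]
ft_force: [-0.8, -8.9, -3.8]
position: [0.504, -0.0245, 0.0638]
ft_force: [-0.2, -1.0, -1.5]
position: [0.5039, -0.0252, 0.0638]
ft_force: [-0.5, 0.2, -1.7]
position: [0.504, -0.0265, 0.0638]
ft_force: [-0.1, -0.4, -1.1]
position: [0.504, -0.0276, 0.0637]
ft_force: [0.3, -0.4, -2.4]
```

```bash
f(){ grep -E "position|force: \["; }
python3 -m inch '[0.047,0,0,0,0,0,0.047,0,0,0,0,0,0.047,0,0,0,0,0]'|f
for s in 1 2 3 4 5; do python3 -m inch '[0,0,0.0125,0,0,0,0,0,0.0125,0,0,0,0,0,0.025,0,0,0,0,0,0.025,0,0,0]'|f; done
```

```text
position: [0.5039, -0.0235, 0.0637]
ft_force: [-0.4, 0.3, -1.6]
position: [0.5039, -0.0238, 0.0616]
ft_force: [0.7, 0.4, -3.1]
position: [0.5039, -0.0237, 0.0596]
ft_force: [-0.2, -0.3, -1.6]
position: [0.5041, -0.0238, 0.058]
ft_force: [-0.3, -0.1, 1.3]
position: [0.5041, -0.0238, 0.0575]
ft_force: [-2.2, 0.1, 15.1]
position: [0.5041, -0.0238, 0.0561]
ft_force: [-3.5, 1.3, 20.7]
```

Blocked again at the 16 mm height. A quick wiggle under light load will confirm it.

```bash
f(){ grep -E "position|force: \["; }
python3 -m inch '[0,0,-0.015,0,0,0,0,0,-0.015,0,0,0]'|f
python3 -m inch '[0,0.018,0,0,0,0,0,0.018,0,0,0,0]'|f
python3 -m inch '[0.018,-0.018,0,0,0,0,0.018,-0.018,0,0,0,0]'|f
python3 -m inch '[-0.018,-0.018,0,0,0,0,-0.018,-0.018,0,0,0,0]'|f
python3 -m inch '[-0.018,0.018,0,0,0,0,-0.018,0.018,0,0,0,0]'|f
python3 -m inch '[0.018,0,0.01,0,0,0,0.018,0,0.01,0,0,0]'|f
```

```text
position: [0.5041, -0.0239, 0.0562]
ft_force: [-2.2, -0.4, 12.5]
position: [0.5042, -0.0238, 0.0562]
ft_force: [-4.6, -1.0, 15.4]
position: [0.5043, -0.0233, 0.0562]
ft_force: [-1.8, -2.8, 11.3]
position: [0.504, -0.0239, 0.0563]
ft_force: [0.4, 2.3, 10.4]
position: [0.5041, -0.0241, 0.0562]
ft_force: [-1.0, 5.1, 11.7]
position: [0.5042, -0.0239, 0.056]
ft_force: [-4.1, 0.0, 17.1]
```

```bash
f(){ grep -E "position|force: \["; }
python3 -m inch '[0,0,-0.2,0,0,0,0,0,-0.65,0,0,0,0,0,-0.65,0,0,0,0,0,-0.65,0,0,0]'|f
python3 -m inch '[-0.2,0.92,0,0,0,0,-0.2,0.92,0,0,0,0,-0.2,0.92,0,0,0,0]'|f
python3 -m inch '[-0.2,0.92,0,0,0,0,-0.2,0.92,0,0,0,0,-0.2,0.92,0,0,0,0,-0.2,0.92,0,0,0,0,-0.2,0.92,0,0,0,0]'|f
python3 -m inch '[0,0,0.3,0,0,0,0,0,0.6,0,0,0,0,0,0.8,0,0,0,0,0,0.86,0,0,0,0,0,0.86,0,0,0]'|f
python3 -m inch '[0,0,0,0,0,0,0,0,0,0,0,0,0,0,0,0,0,0,0,0,0,0,0,0,0,0,0,0,0,0,0,0,0,0,0,0]' 60
python3 -m inch '[0,0,-0.2,0,0,0,0,0,-0.6,0,0,0,0,0,-1,0,0,0,0,0,-1,0,0,0,0,0,-1,0,0,0]'|f
python3 -m inch '[-0.8,-0.9,-0.3,0,0,0,-0.8,-0.9,-0.3,0,0,0,-0.8,-0.9,-0.3,0,0,0]'|f
python3 -m inch '[-0.8,-0.9,-0.3,0,0,0,-0.8,-0.9,-0.3,0,0,0,-0.8,-0.9,-0.3,0,0,0]'|f
python3 -m inch '[-0.8,-0.9,0,0,0,0,-0.8,-0.9,0,0,0,0,-0.8,-0.9,0,0,0,0,-0.8,-0.9,0,0,0,0,-0.8,-0.9,0,0,0,0,-0.8,-0.9,0,0,0,0,-0.8,-0.9,0,0,0,0]'|f
python3 - <<'E'
from h import *
st(); a=snap("wrist","w6")
for d in cut_out("wrist","sleeve_a"):
    m=d["region"]; (u,v),w,h=cv2.minAreaRect(np.argwhere(m)[:,::-1].astype(np.float32)); b=d["bbox"]
    print(round(d["conf"],2),a[m].mean(0).round(),b,at("wrist",u,v,.03).round(4))
E
```

```text
position: [0.5053, -0.0241, 0.1075]
ft_force: [0.8, 0.1, -2.2]
position: [0.5858, -0.0423, 0.106]
ft_force: [2.2, -0.2, -1.7]
position: [0.6494, -0.0554, 0.1041]
ft_force: [-1.1, 0.9, -2.5]
position: [0.6483, -0.055, 0.0352]
ft_force: [0.6, 0.3, -1.5]
time: 39.73
position: [0.6516, -0.0559, 0.0381]
tool_rot: [0.707, 0.707, 0.0, 0.001]
ft_force: [-0.3, 0.3, -0.3]
grip_width: 0.0592
grip_force: 0.0
position: [0.6529, -0.0562, 0.1201]
ft_force: [-0.7, -0.2, 0.4]
position: [0.575, -0.1212, 0.1406]
ft_force: [-0.1, -0.1, -0.8]
position: [0.5035, -0.1855, 0.1651]
ft_force: [-0.7, -0.3, 0.3]
position: [0.4358, -0.2469, 0.165]
ft_force: [0.8, -0.3, -0.3]
t 41.23 p [ 0.4358 -0.2469  0.165 ] x [-0.001  1.     0.   ] y [ 1.     0.001 -0.   ] F [ 0.8 -0.3 -0.3] w 0.06
0.74 [195. 178. 127.] [504.3, 59.7, 548.4, 101.9] [ 0.643  -0.1222  0.03  ]
0.74 [169. 163. 156.] [263.0, 111.0, 314.3, 160.9] [ 0.4049 -0.1896  0.03  ]
0.73 [143. 160. 126.] [499.8, 2.1, 548.8, 41.5] [ 0.643 -0.056  0.03 ]
0.6 [113.  57. 117.] [555.1, 172.4, 590.5, 208.8] [ 0.7282 -0.2333  0.03  ]
```

View pics/w6.png

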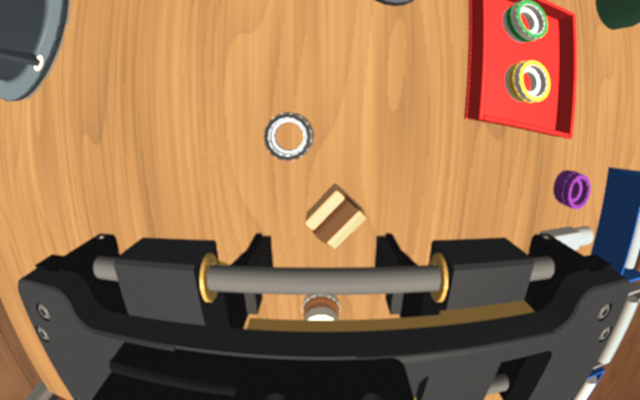

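Yellow and green lie in the tray. Black's rim is centred at (289,136). Grasping it.

```bash
f(){ grep -E "position|force: \[|width"; }
python3 -m inch '[0.73,-0.41,0,0,0,0,0.73,-0.41,0,0,0,0,0.73,-0.41,0.3,0,0,0,0.73,-0.41,0.6,0,0,0,0.73,-0.41,0.6,0,0,0,0.73,-0.41,0.6,0,0,0]' 62 15|f
python3 -m inch '[0,0,0.4,0,0,0,0,0,0.6,0,0,0,0,0,0.6,0,0,0,0,0,0.6,0,0,0]'|f
python3 -m inch '[0,0,0.2,0,0,0,0,0,0.35,0,0,0,0,0,0.45,0,0,0,0,0,0.52,0,0,0,0,0,0.52,0,0,0]'|f
python3 -m inch '[0,0,0,0,0,0,0,0,0,0,0,0,0,0,0,0,0,0,0,0,0,0,0,0,0,0,0,0,0,0,0,0,0,0,0,0,0,0,0,0,0,0]' 30 15|f
python3 -m inch '[0,0,-0.1,0,0,0,0,0,-0.3,0,0,0,0,0,-0.6,0,0,0,0,0,-1,0,0,0,0,0,-1,0,0,0,0,0,-1,0,0,0]'|f
python3 - <<'E'
from h import *
st();print(rel([.5038,-.0225,.108]))
E
```

```text
position: [0.4023, -0.1884, 0.1168]
ft_force: [-0.2, 0.3, 0.0]
grip_width: 0.0621
position: [0.4028, -0.1895, 0.0698]
ft_force: [-0.6, -0.3, 0.2]
grip_width: 0.0621
position: [0.4026, -0.1895, 0.0278]
ft_force: [0.4, -0.2, 0.1]
grip_width: 0.062
position: [0.4027, -0.1896, 0.0282]
ft_force: [1.2, -0.1, 5.5]
grip_width: 0.043
position: [0.4029, -0.1897, 0.1092]
ft_force: [0.1, 0.1, -1.3]
grip_width: 0.0427
t 43.67 p [ 0.4029 -0.1897  0.1092] x [ 0.     1.    -0.002] y [ 1.    -0.     0.003] F [ 0.1  0.1 -1.3] w 0.0427
[2.091 1.261 0.013]
```

```bash
f(){ grep -E "position|force: \["; }
python3 -m inch '[0.7,0.42,0,0,0,0,0.7,0.42,0,0,0,0,0.7,0.42,0,0,0,0]'|f
python3 -m inch '[0.7,0.42,0,0,0,0,0.7,0.42,0,0,0,0,0.7,0.42,0,0,0,0]'|f
python3 -m inch '[0.68,0.41,0,0,0,0,0.68,0.41,0,0,0,0,0.68,0.41,0,0,0,0,0.68,0.41,0,0,0,0,0.68,0.41,0,0,0,0,0.68,0.41,0,0,0,0]'|f
python3 - <<'E'
from h import *
st(); a=snap("side"); cv2.imwrite("pics/s4.png",cv2.resize(a[150:270,220:340],None,fx=5,fy=5)[:,:,::-1])
E
```

```text
position: [0.4359, -0.1303, 0.1067]
ft_force: [0.3, 0.8, -2.1]
position: [0.4702, -0.0748, 0.1066]
ft_force: [0.1, -0.7, -1.2]
position: [0.5011, -0.0238, 0.1071]
ft_force: [-0.1, -0.2, -1.9]
t 44.67 p [ 0.5011 -0.0238  0.1071] x [0.001 1.    0.   ] y [ 1.    -0.001 -0.002] F [-0.1 -0.2 -1.9] w 0.0433
```

View pics/s4.png

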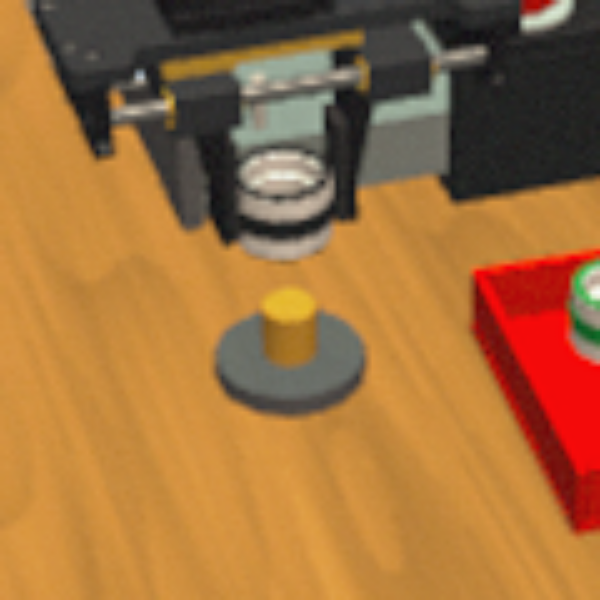

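Black is held upright, with its rim at (286,175) against the pin at (288,306). It seems to sit slightly nearer the camera (−y) in the fingers. Lowering and centring by touch.

```bash
f(){ grep -E "position|force: \["; }
python3 -m inch '[0.05,0.035,0,0,0,0,0.05,0.035,0.2,0,0,0,0.05,0.035,0.35,0,0,0,0.05,0.035,0.48,0,0,0,0.05,0.035,0.48,0,0,0,0.05,0.035,0.48,0,0,0]'|f
python3 -m inch '[0,0,0.03,0,0,0,0,0,0.06,0,0,0,0,0,0.09,0,0,0,0,0,0.1,0,0,0,0,0,0.1,0,0,0,0,0,0.1,0,0,0]'|f
echo y; for s in 1 2 3 4; do python3 -m inch '[0.0125,0,0,0,0,0,0.0125,0,0,0,0,0,0.0125,0,0,0,0,0]'|f; done
python3 -m inch '[-0.08,0,0,0,0,0,-0.08,0,0,0,0,0,-0.08,0,0,0,0,0]'|f
for s in 1 2 3; do python3 -m inch '[-0.0125,0,0,0,0,0,-0.0125,0,0,0,0,0,-0.0125,0,0,0,0,0]'|f; done
```

```text
position: [0.5048, -0.0191, 0.0689]
ft_force: [0.8, -0.3, -2.1]
position: [0.5052, -0.0189, 0.0614]
ft_force: [-0.7, 0.1, -1.2]
y
position: [0.5052, -0.0179, 0.0615]
ft_force: [0.4, 0.2, -2.2]
position: [0.5053, -0.0171, 0.0614]
ft_force: [-0.2, -1.7, -1.4]
position: [0.5053, -0.0168, 0.0613]
ft_force: [-0.7, -5.4, -1.4]
position: [0.5054, -0.0165, 0.0612]
ft_force: [-1.1, -8.5, -3.5]
position: [0.5052, -0.0214, 0.0613]
ft_force: [-0.1, 0.0, -2.0]
position: [0.5052, -0.0221, 0.0614]
ft_force: [-0.1, 0.4, -1.8]
position: [0.5052, -0.0233, 0.0614]
ft_force: [-0.8, -0.8, -1.7]
position: [0.5051, -0.0243, 0.0613]
ft_force: [0.3, 0.1, -2.1]
```

```bash
f(){ grep -E "position|force: \["; }
python3 -m inch '[0.051,-0.016,0,0,0,0,0.051,-0.016,0,0,0,0,0.051,-0.016,0,0,0,0]'|f
for s in 1 2 3 4 5; do python3 -m inch '[0,0,0.0125,0,0,0,0,0,0.0125,0,0,0,0,0,0.025,0,0,0,0,0,0.025,0,0,0]'|f; done
```

```text
position: [0.5037, -0.02, 0.0613]
ft_force: [0.1, 0.6, -2.9]
position: [0.5039, -0.0203, 0.0592]
ft_force: [-0.1, 0.3, -1.0]
position: [0.5039, -0.0203, 0.0572]
ft_force: [0.5, 0.3, -2.0]
position: [0.5038, -0.0202, 0.0552]
ft_force: [-0.8, 0.4, -3.0]
position: [0.5038, -0.0203, 0.0532]
ft_force: [1.1, 0.1, -1.2]
position: [0.5039, -0.0203, 0.0512]
ft_force: [-0.1, 0.4, -1.6]
```

Black passes the land. Lowering it home.

```bash
f(){ grep -E "position|force: \["; }
python3 -m inch '[0,0,0.04,0,0,0,0,0,0.08,0,0,0,0,0,0.11,0,0,0,0,0,0.11,0,0,0]'|f
python3 -m inch '[0,0,0.0125,0,0,0,0,0,0.025,0,0,0,0,0,0.03,0,0,0,0,0,0.03,0,0,0]'|f
python3 -m inch '[0,0,-0.2,0,0,0,0,0,-0.4,0,0,0,0,0,-0.6,0,0,0,0,0,-0.9,0,0,0,0,0,-0.9,0,0,0,0,0,-0.9,0,0,0]'|f
python3 - <<'E'
from h import *
st(); print(rel([.548,.215,.13]))
E
```

```text
position: [0.5035, -0.0202, 0.0419]
ft_force: [-0.2, 0.4, -2.3]
position: [0.504, -0.0203, 0.0403]
ft_force: [-0.8, -0.8, -0.3]
position: [0.5048, -0.0205, 0.1131]
ft_force: [-0.7, 0.1, -2.3]
t 50.8 p [ 0.5048 -0.0205  0.1131] x [ 0.     1.    -0.001] y [ 1.    -0.     0.003] F [-0.7  0.1 -2.3] w 0.0429
[ 2.943  0.54  -0.212]
```

```bash
f(){ grep -E "position|force: \["; }
python3 -m inch '[0.74,0.13,-0.085,0,0,0,0.74,0.13,-0.085,0,0,0,0.74,0.13,-0.085,0,0,0]'|f
python3 -m inch '[0.74,0.13,-0.085,0,0,0,0.74,0.13,-0.085,0,0,0,0.74,0.13,-0.085,0,0,0]'|f
python3 -m inch '[0.74,0.13,-0.085,0,0,0,0.74,0.13,-0.085,0,0,0,0.74,0.13,-0.085,0,0,0]'|f
python3 -m inch '[0.74,0.13,-0.085,0,0,0,0.74,0.13,-0.085,0,0,0,0.74,0.13,-0.085,0,0,0,0.74,0.13,-0.085,0,0,0,0.74,0.13,-0.085,0,0,0,0.74,0.13,-0.085,0,0,0]'|f
python3 - <<'E'
from h import *
st(); a=snap("side"); cv2.imwrite("pics/s5.png",cv2.resize(a[80:230,240:400],None,fx=4,fy=4)[:,:,::-1])
E
```

```text
position: [0.5139, 0.0417, 0.1181]
ft_force: [-0.3, -0.1, -2.1]
position: [0.5248, 0.1007, 0.1249]
ft_force: [-0.4, 0.6, -1.4]
position: [0.5357, 0.1594, 0.1319]
ft_force: [-0.4, 0.0, -1.9]
position: [0.5448, 0.2147, 0.1385]
ft_force: [-0.0, -0.1, -1.5]
t 52.05 p [0.5448 0.2147 0.1385] x [ 0.002  1.    -0.001] y [ 1.    -0.002 -0.002] F [-0.  -0.1 -1.5] w 0.0432
```

View pics/s5.png

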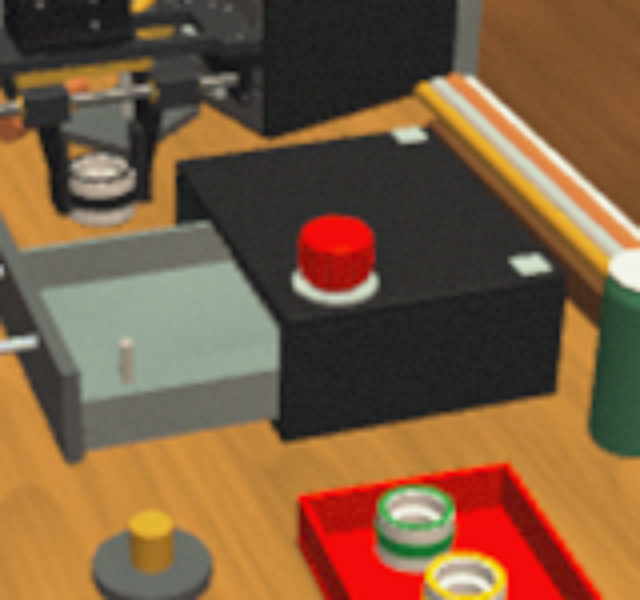

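```bash
f(){ grep -E "position|force: \["; }
python3 -m inch '[0,0,0.3,0,0,0,0,0,0.6,0,0,0,0,0,0.8,0,0,0,0,0,0.8,0,0,0]'|f
python3 -m inch '[0,0,0.1,0,0,0,0,0,0.2,0,0,0,0,0,0.28,0,0,0,0,0,0.28,0,0,0,0,0,0.28,0,0,0]'|f
python3 -m inch '[0,0,0,0,0,0,0,0,0,0,0,0,0,0,0,0,0,0,0,0,0,0,0,0,0,0,0,0,0,0,0,0,0,0,0,0]' 60
python3 -m inch '[0,0,-0.2,0,0,0,0,0,-0.6,0,0,0,0,0,-1,0,0,0,0,0,-1,0,0,0,0,0,-1,0,0,0]'|f
python3 -m inch '[0,0,-0.2,0,0,0,-0.05,-0.6,-0.2,0,0,0,-0.05,-0.6,-0.2,0,0,0,-0.05,-0.6,-0.2,0,0,0]' 28|f
python3 -m inch '[0,-0.6,0,0,0,0,0,-0.6,0,0,0,0,0,-0.6,0,0,0,0,0,-0.6,0,0,0,0,0,-0.6,0,0,0,0,0,-0.6,0,0,0,0,0,-0.6,0,0,0,0,0,-0.6,0,0,0,0]' 28|f
python3 - <<'E'
from h import *
st(); b=snap("top","t6"); print(rel([.4497,.208,.064])); cv2.imwrite("pics/t6c.png",cv2.resize(b[140:300,110:270],None,fx=3,fy=3)[:,:,::-1])
for d in cut_out("top","sleeve_a"):
    m=d["region"]; ys,xs=np.nonzero(m)
    print("top",round(d["conf"],2),b[m].mean(0).round(),at("top",xs.mean(),ys.mean(),.03).round(4))
E
```

```text
position: [0.5429, 0.2148, 0.0721]
ft_force: [-0.1, -0.3, -2.1]
position: [0.5456, 0.2165, 0.053]
ft_force: [-0.2, -0.0, -1.5]
time: 53.35
position: [0.5457, 0.2166, 0.0532]
tool_rot: [0.707, 0.707, 0.0, 0.0]
ft_force: [-0.2, -0.7, -0.4]
grip_width: 0.0598
grip_force: 0.0
position: [0.5471, 0.2168, 0.1352]
ft_force: [-0.3, 0.9, -0.1]
position: [0.4924, 0.212, 0.1474]
ft_force: [0.4, -0.6, 0.6]
position: [0.4506, 0.2125, 0.1489]
ft_force: [-0.3, 0.1, -0.9]
t 54.77 p [0.4506 0.2125 0.1489] x [0.001 1.    0.   ] y [ 1.    -0.001  0.001] F [-0.3  0.1 -0.9] w 0.0282
[-0.057 -0.008  1.061]
top 0.84 [179. 101. 167.] [ 0.7388 -0.2308  0.03  ]
top 0.73 [245. 234. 188.] [ 0.6493 -0.1173  0.03  ]
top 0.71 [202. 234. 196.] [ 0.6489 -0.0493  0.03  ]
top 0.58 [219. 173. 176.] [ 0.6585 -0.3618  0.03  ]
top 0.53 [132. 131. 128.] [0.5484 0.2126 0.03  ]
```

View pics/t6c.png

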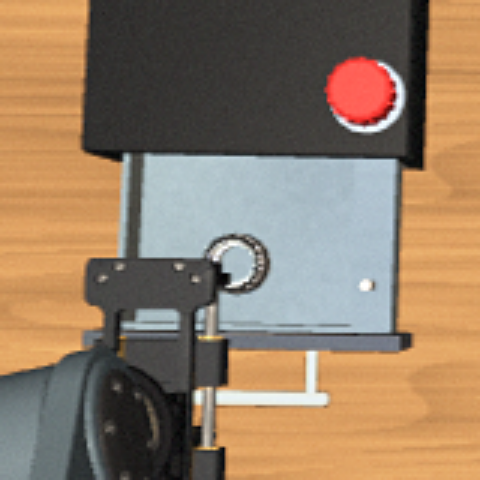

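The black sleeve stands on the drawer floor at crop (243,262). Gripping the handle and shutting the drawer.

```bash
f(){ grep -E "position|force: \[|width"; }
python3 -m inch '[-0.05,0,0.2,0,0,0,-0.05,0,0.4,0,0,0,-0.05,0,0.6,0,0,0,-0.05,0,0.8,0,0,0,-0.05,0,0.8,0,0,0]' 28 25|f
python3 -m inch '[0,0,0.1,0,0,0,0,0,0.26,0,0,0,0,0,0.26,0,0,0,0,0,0.26,0,0,0]'|f
python3 -m inch '[0,0,0,0,0,0,0,0,0,0,0,0,0,0,0,0,0,0,0,0,0,0,0,0,0,0,0,0,0,0,0,0,0,0,0,0]' 0 25|f
python3 -m inch '[0,0.1,0,0,0,0,0,0.2,0,0,0,0,0,0.3,0,0,0,0,0,0.4,0,0,0,0,0,0.5,0,0,0,0,0,0.6,0,0,0,0,0,0.7,0,0,0,0,0,0.8,0,0,0,0,0,0.9,0,0,0,0,0,0.9,0,0,0,0]'|f
python3 -m inch '[0,0.1,0,0,0,0,0,0.2,0,0,0,0,0,0.3,0,0,0,0,0,0.4,0,0,0,0,0,0.5,0,0,0,0,0,0.58,0,0,0,0,0,0.65,0,0,0,0,0,0.65,0,0,0,0,0,0.65,0,0,0,0]'|f
```

```text
position: [0.4482, 0.2081, 0.0828]
ft_force: [0.1, -0.6, 0.5]
grip_width: 0.0276
position: [0.4496, 0.2086, 0.0643]
ft_force: [-0.3, 0.5, 0.3]
grip_width: 0.0283
position: [0.4498, 0.2086, 0.0647]
ft_force: [-0.4, -0.2, 5.0]
grip_width: 0.01
position: [0.5239, 0.2076, 0.0647]
ft_force: [1.9, -4.6, 5.0]
grip_width: 0.0103
position: [0.5748, 0.2069, 0.0647]
ft_force: [2.1, -6.6, 3.9]
grip_width: 0.0104
```

Shut: 0.5748 now against 0.5741 at the start. Releasing and backing off.

```bash
f(){ grep -E "position|force: \[|width"; }
python3 -m inch '[0,0.02,0,0,0,0,0,0.02,0,0,0,0,0,0.02,0,0,0,0]'|f
python3 -m inch '[0,0,0,0,0,0,0,0,0,0,0,0,0,0,0,0,0,0,0,0,0,0,0,0,0,0,0,0,0,0,0,0,0,0,0,0]' 28|f
python3 -m inch '[0,0,-0.2,0,0,0,0,0,-0.5,0,0,0,0,0,-1,0,0,0,0,0,-1,0,0,0]'|f
python3 -m inch '[0,-0.5,-0.5,0,0,0,0,-1,-1,0,0,0,0,-1,-1,0,0,0,0,-1,-1,0,0,0,0,-1,-1,0,0,0,0,-1,-1,0,0,0]'|f
python3 - <<'E'
from h import *
st(); b=snap("top","t7")
for t in("drawer_handle","sleeve_a","flux_jar","tube_block"):
  for d in cut_out("top",t):
    m=d["region"]; ys,xs=np.nonzero(m)
    print(t,round(d["conf"],2),b[m].mean(0).round(),d["bbox"],at("top",xs.mean(),ys.mean(),.028).round(3))
E
```

```text
position: [0.575, 0.2069, 0.0647]
ft_force: [-1.3, -5.9, 7.0]
grip_width: 0.0103
position: [0.575, 0.2088, 0.0639]
ft_force: [0.2, 0.1, 0.0]
grip_width: 0.0274
position: [0.5795, 0.2096, 0.1506]
ft_force: [1.4, -0.1, 1.3]
grip_width: 0.0284
position: [0.4959, 0.2087, 0.224]
ft_force: [0.8, 0.4, -0.6]
grip_width: 0.0284
t 59.28 p [0.4959 0.2087 0.224 ] x [0. 1. 0.] y [ 1.    -0.     0.001] F [ 0.8  0.4 -0.6] w 0.0284
drawer_handle 0.59 [137. 133. 132.] [278.6, 232.8, 305.8, 260.3] [ 0.504 -0.018  0.028]
drawer_handle 0.55 [134. 135. 135.] [141.8, 192.0, 247.7, 218.3] [0.608 0.201 0.028]
sleeve_a 0.81 [207. 232. 196.] [298.7, 173.6, 322.2, 192.8] [ 0.65  -0.049  0.028]
sleeve_a 0.74 [245. 234. 194.] [326.9, 175.1, 350.8, 192.0] [ 0.648 -0.116  0.028]
sleeve_a 0.69 [184. 106. 169.] [379.1, 134.0, 394.7, 155.3] [ 0.739 -0.232  0.028]
sleeve_a 0.67 [220. 175. 178.] [436.5, 170.6, 459.5, 188.7] [ 0.659 -0.362  0.028]
sleeve_a 0.28 [140. 134. 130.] [280.1, 232.1, 310.4, 262.1] [ 0.503 -0.018  0.028]
flux_jar 0.7 [213. 201. 191.] [441.4, 270.6, 462.3, 286.9] [ 0.432 -0.377  0.028]
flux_jar 0.52 [136. 134. 133.] [283.4, 232.3, 308.7, 260.6] [ 0.504 -0.018  0.028]
tube_block 0.77 [186. 155. 114.] [386.8, 259.7, 418.0, 284.2] [ 0.447 -0.262  0.028]
tube_block 0.25 [246. 223. 181.] [327.2, 172.0, 350.7, 192.3] [ 0.649 -0.116  0.028]
```

View pics/t7.png

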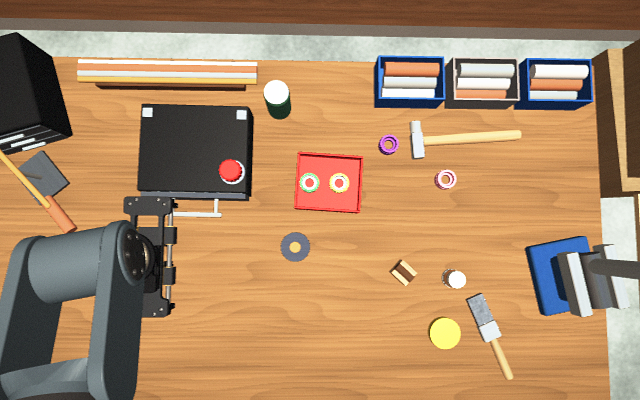

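The drawer is shut, green (310,183) and yellow (340,183) are in the tray, and the jar and block have not moved. Handing in.

```bash
python3 -c "
from rig import hand_in; print(hand_in())"
```

```text
the job is handed in; nothing more can be done
None
```

The job is handed in, result not reported: the drawer opened without the knob and is shut again, yellow and green stopped part way on the pin and lie in the scrap tray, black went fully home and is in the drawer, no blue sleeve was there, and the jar and block did not move.

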